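# Surface-temperature check on the hot plate

## Task

Clear the hot plate by lifting the sample jar off it and standing it upright, fully on the round cork mat, without tipping it over. Then draw the spring-tipped surface probe out of its leaning stand and hold it upright, square to the plate, with its tip gently pressed on the dot in the centre of the ring mark, so that the spring tip is pushed in about half way and never hard against its stop. Finish while still holding the probe there, and leave the other bench items where they are.

Things in the scene. Friction and masses are not known exactly. Their poses are not given: they have to be found in the camera images.
- spot (a point): Centre of the ring mark, on the hot plate's top face, 100 mm above the bench: a thin black circle 72 mm across with an 8 mm dot in its centre. A square outline of the same size with its own dot lies on the same top, 100 mm away centre to centre: not the place to probe. At the start the jar stands inside the ring and hides the dot.
- hotplate: The fixed hot plate, a box 220 x 220 mm, 100 mm high, with a flat grey top and a black dial on the side towards the robot. Origin at the centre of its underside on the bench, z up, x pointing away from the dial side.
- jar_center (a point): Sample jar: a plain closed cylinder 54 mm in diameter and 62 mm high, white with an aluminium lid of the same diameter (lid = the top 16 mm), about 0.2 kg. Site at its centre, 31 mm above its underside; z is its upward axis. Starts standing in the ring mark on the hot plate.
- jar: The same jar; origin at the centre of its underside.
- mat_top (a point): Centre of the top face of the round cork mat, 120 mm in diameter, 6 mm thick, fixed on the bench to one side of the hot plate (the side varies).
- stand_mouth (a point): Centre of the open upper end of the probe stand's aluminium tube (34 mm outside, 22 mm inside, 95 mm long), about 106 mm above the bench. The tube leans 25 degrees from vertical, its mouth towards the stand's own -x side (roughly to the robot). The probe is drawn out along the tube's axis, by at least 85 mm. Site axes are the stand's: x horizontal, z vertical.
- stand: The fixed probe stand, on the side of the hot plate away from the cork mat: black base 110 x 80 x 12 mm with the leaning tube. Origin at the centre of the base's underside; -x is the side to which the tube leans.
- probe_grip (a point): Centre of the grey square handle of the surface probe (about 0.13 kg, one straight tool). Handle 22 x 22 mm across, its flat faces looking along the point's x and y, 76 mm long; z runs along the probe from tip to handle end. Starts in the stand, leaning with it by about 25 degrees, with the point's y about horizontal. Handle end 38 mm above the point.
- probe: The same probe; origin on its axis, 44 mm below the handle's centre, at the underside of its round collar (34 mm across, 6 mm thick), which rests on the mouth of the stand. Below the collar: a steel stem, 18 mm thick for 22 mm, then 12 mm thick for 40 mm, then the spring tip.
- probe_tip (a point): Underside of the flat copper foot (14 mm in diameter) at the end of the spring tip: 124 mm below the handle's centre along the probe's axis when not pressed. It moves with the spring tip.
- plunger (a joint): How far the spring tip is pushed into the probe, 0 (free) to 0.012 m (stop). The spring gives about 1 N at first and 350 N/m more: about 3 N half way, 5 N at the stop.
- dropper: Bystander: amber dropper bottle, 28 mm in diameter, 75 mm high, on the near side, left of the hot plate's front; origin at its underside.
- weight: Bystander: brass weight, 28 mm in diameter, 40 mm high, on the near side, right of the hot plate's front; origin at its underside.
- beaker: Bystander: glass beaker, 54 mm in diameter, 75 mm high, far left; origin at its underside.
- sjar: Bystander: small white jar with aluminium lid, 38 mm in diameter, 50 mm high, far right, on the bench; origin at its underside.

How it is judged:
On the way, in this order (a step that is already met when the one before it is completed fails the run):
1. the jar stands upright, fully on the cork mat, let go (horizontal distance between jar_center and mat_top below 0.033 m and angle between jar_center's own z axis and vertical below 0.1 rad and height (world z) of jar_center between 0.031 and 0.043 m and contact force between the fingers and jar below 0.2 N and linear speed of jar below 0.02 m/s), for 0.3 s.
2. the probe is held clear of its stand (distance between probe_tip and stand_mouth above 0.1 m and contact force between probe and stand below 0.1 N and contact force between the fingers and probe above 2 N), for 0.1 s.
3. the upright probe's tip is pressed lightly on the dot of the ring mark (horizontal distance between probe_tip and spot below 0.008 m and angle between probe_grip's own z axis and vertical below 0.14 rad and value of joint plunger between 0.002 and 0.0105 m and contact force between probe and hotplate between 0.7 and 8 N and contact force between the fingers and probe above 2 N and contact force between probe and stand below 0.1 N), for 0.3 s.
At the end, for the whole second after the job is handed in: The gripper still holds the probe upright (within 8 degrees), its tip within 8 mm of the ring's centre, spring tip pushed in 2 to 10.5 mm, contact force 0.7 to 8 N, clear of the stand; the jar stands upright (within 0.1 rad), let go, within 33 mm of the mat's centre (all of step 3 and horizontal distance between jar_center and mat_top below 0.033 m and angle between jar_center's own z axis and vertical below 0.1 rad and height (world z) of jar_center between 0.031 and 0.043 m and contact force between the fingers and jar below 0.2 N and linear speed of probe below 0.02 m/s); the arm keeps its last pose, push and grip.
It fails at once if the jar is tipped over (angle between jar_center's own z axis and vertical above 0.6 rad).
It fails at once if the probe is pressed hard on the hot plate (over 18 N) (contact force between probe and hotplate above 18 N).
It fails at once if another bench item (dropper bottle, beaker, small jar, brass weight) is shifted by more than 30 mm (distance of any of dropper, beaker, sjar, weight from where it was at the start of the episode above 0.03 m).
It also fails if it takes over 61 s, if anything falls off the work surface, if the arm or the gripper's body presses on something with over 40 N, if the wrist force passes 120 N, or if a joint passes its speed limit or range.

## Robot

A 6-joint arm with a two-finger parallel gripper is mounted at the origin on the work surface. World frame = base frame: x ahead of the robot, y to its left, z up, the work surface at z = 0. Lengths are in m, angles in rad, forces in N, time in s.
With the tool pointing down it reaches from about 0.25 to 0.725 m from the base axis. Payload 9.7 kg.
Tool frame: the origin (TCP) lies between the finger pads; the fingertips stand 25 mm ahead of it and the grasp point (between the pads) lies 6 mm ahead of it; z points along the fingers, y is the direction in which the jaws open and shut (so a half turn about z gives the same grasp; the last joint's range is limited). The gripper opens to 85 mm and grips with 20 to 120 N. Pads are 22 mm wide; open, the fingers measure 114 mm over their backs; the gripper's body (76 mm by 85 mm) begins 54 mm behind the grasp point. The pads swing forward as they close: fully open they stand 13 mm farther back than shut.
Start: joints at [-1.126, 0.087, 0.176, 1.66, 0, 1.571], TCP at [0.237, -0.496, 0.256] pointing down, gripper open.
Joint ranges: [-3.13, 3.13], [-0.85, 1.81], [-1.15, 1.24], [-2.2, 2.28], [-1.44, 1.52], [-3.14, 3.14]. Speed limits (rad/s): [2.22, 2.22, 2.57, 3.14, 3.14, 3.14].

## Interface

Orientations are given as a 3x3 rotation matrix whose columns are the frame's x, y, z axes.
In Python, from workcell import robot, eyes gives the robot as it stands. The module is installed in compiled form; this text tells all that it offers.
- The arm moves only by the tool servo_tool, never from a script. Its argument "increments" is a list of rows, each a list of 7 numbers: the shift along the tool's x, y, z in cm, then the turn, a rotation vector about the tool's x, y, z in degrees, then the opening, from 0 (shut) to 1 (fully open). In form: [[x, y, z, ax, ay, az, grip], ...]. A call has 1 to 5 rows; each row shifts and turns the commanded pose from where the row before left it, along the tool's axes as they then stand; what a row does not reach is not made up. A row lasts 1/12 s, in which the tool goes at most 41.7 mm and 7.16 degrees, less where a joint would pass 70% of its speed; a pose out of reach is approached as far as the arm can. A call is refused whole if a number of a shift passes 4.17 or a number of a turn 7.16, either way. A call with a gripper value outside its range is refused whole. The fingers move at their own pace and stop on an object; "grip_force" is the grip in N (left out, the last holds). Time passes only in rows, so rows that do not move let the fingers close. It gives the time, the measured TCP pose, the force and the opening at its end, in the units of the state.
- robot.get_obs(): the state, without advancing time (a new reading comes with each control period).
- eyes.camera(name): name is "side" or "top"; returns the picture (420x560x3 uint8, red, green, blue); there is no depth.
- eyes.camera_params(name): a dict with "vfov" (degrees; the focal length in pixels is half the picture's height over the tangent of half this angle, whatever the lens; pixels are square), "cx", "cy" (the principal point, pixels), "k1" (the pictures are not rectified: a ray, as slopes to the right and down, at radius r is drawn at 1 + k1 r^2 times it, then the intrinsics apply), "cam_to_world" (4x4, takes a point from camera to world coordinates). Camera axes: x right, y up, looking along -z (the intrinsics and any distortion apply to the point x, -y, -z); pixel columns grow to the right and rows downward; lengths in m; the calibration is good to about 2 mm. A picture is of the moment at which its call begins. camera_params takes no time and is no camera call.
- robot.hand_in(): hands the job in, once; it reports no verdict.
The state is a dict: "time": time; "q": joint angles; "qd": joint speeds; "effort": joint torques, N m; "tool_pos": TCP position; "tool_rot": TCP orientation; "contact_force": force on the tool from outside, world axes, zero at the start; "ft_torque": the same for the moment, N m; "gripper_width": opening from 0.0 (shut) to 1.0 (fully open).
Only numpy, scipy, OpenCV 4.12 (cv2) and the standard library are available. Lean on these libraries where they do the work, as an engineer would, in place of code of your own. Each camera call takes 0.05 s, during which the arm holds its last target.

## Working session

There is one attempt and no reset: what is moved stays moved. The work goes in short steps, Python scripts to look and compute and a tool call to move; the robot and the scene stay as the last step left them, time stands still between calls to the robot, and variables do not carry over. Pictures are saved under pics/ and viewed, and the job is handed in when it is done.

Besides the shell and the picture viewer there is one more tool, called as name(argument=value, ...) on one line, values as JSON. servo_tool: Moves the arm, as the interface text tells. Its arguments: {"type":"object","properties":{"increments":{"type":"array"},"grip_force":{"type":"number"}},"required":["increments"]}

```bash
mkdir -p pics; ls; python3 - <<'E'
from workcell import robot, eyes
import cv2
for n in ("side","top"):
    im=eyes.camera(n); cv2.imwrite(f"pics/{n}0.png",im[:,:,::-1]); print(n,eyes.camera_params(n))
print(robot.get_obs())
E
```

```text
pics
side {'vfov': 44.03698387908334, 'cx': 282.5734796176459, 'cy': 213.01472963329127, 'k1': -0.1518498451344672, 'cam_to_world': array([[-0.99895507,  0.04122011, -0.01974027,  0.50936612],
       [-0.03917661, -0.54987198,  0.83432967,  1.06275517],
       [ 0.02353654,  0.83423121,  0.55091226,  0.81401196],
       [ 0.        ,  0.        ,  0.        ,  1.        ]])}
top {'vfov': 49.22534345796494, 'cx': 272.6913873054932, 'cy': 212.2287060342566, 'k1': 0.034192060454716316, 'cam_to_world': array([[ 0.00830308,  0.99891747, -0.04577057,  0.47731563],
       [-0.99940534,  0.00982162,  0.0330529 ,  0.02693451],
       [ 0.03346666,  0.04546891,  0.99840501,  1.15612928],
       [ 0.        ,  0.        ,  0.        ,  1.        ]])}
{'time': 0.1, 'q': array([-1.12600510e+00,  8.73723192e-02,  1.75187212e-01,  1.65980156e+00,
       -5.22475317e-05,  1.57079346e+00]), 'qd': array([ 0.00149631, -0.00261369,  0.00358389,  0.00030983,  0.00187543,
        0.00047343]), 'effort': array([ 3.75894879e-04, -5.21560156e+01,  4.65652514e+01,  1.60795252e-02,
        6.96487996e-05, -4.28992973e-05]), 'tool_pos': array([ 0.23655506, -0.49632148,  0.25565853]), 'tool_rot': array([[ 9.02699252e-01,  4.30271714e-01, -5.59329176e-04],
       [ 4.30272074e-01, -9.02698640e-01,  1.05203664e-03],
       [-5.22440773e-05, -1.19033641e-03, -9.99999290e-01]]), 'contact_force': array([ 0.04715776, -0.50820568,  0.55996818]), 'ft_torque': array([-0.03765752,  0.07272373, -0.01250222]), 'gripper_width': 0.9964744456345268}
```

View pics/side0.png

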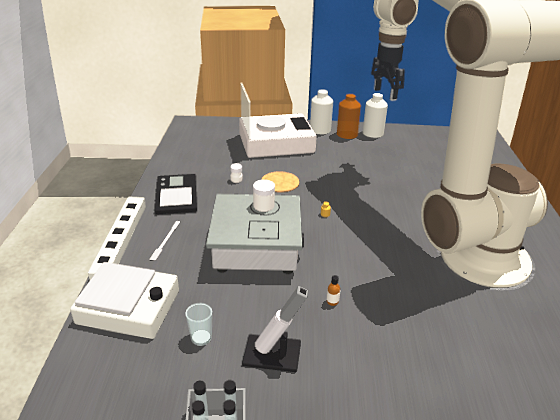

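View pics/top0.png

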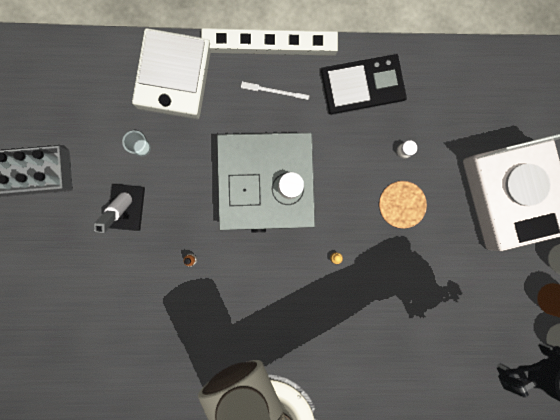

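The top picture (x up, y left) shows the jar at about (290,185), the mat at (403,204), the square mark at (244,190), and the stand at (127,207) with the handle end at (99,228). The dropper is at (190,260), the weight at (336,258), the beaker at (136,143) and the small jar at (407,149).

Next I'll measure these from enlarged crops.

```bash
cat > h.py <<'E'
import numpy as np, cv2
from workcell import robot, eyes
def cam(n):
    p=eyes.camera_params(n); f=210/np.tan(np.radians(p['vfov']/2))
    return f,p['cx'],p['cy'],p['k1'],p['cam_to_world']
def proj(n,P):
    f,cx,cy,k,T=cam(n); P=np.atleast_2d(P)
    c=(P-T[:3,3])@T[:3,:3]; s=np.c_[c[:,0],-c[:,1]]/(-c[:,2:3])
    s=s*(1+k*(s**2).sum(1,keepdims=True)); return s*f+[cx,cy]
def unproj(n,uv,z):
    f,cx,cy,k,T=cam(n); d=(np.array(uv,float)-[cx,cy])/f; s=d.copy()
    for _ in range(30): s=d/(1+k*(s@s))
    r=T[:3,:3]@np.array([s[0],-s[1],-1]); o=T[:3,3]
    return o+r*(z-o[2])/r[2]
def ray(n,uv):
    a=unproj(n,uv,0); o=cam(n)[4][:3,3]; return o,(a-o)/np.linalg.norm(a-o)
def crop(src,out,x0,y0,x1,y1,s):
    im=cv2.imread(src)[y0:y1,x0:x1]; cv2.imwrite(out,cv2.resize(im,None,fx=s,fy=s,interpolation=cv2.INTER_CUBIC))
E
python3 - <<'E'
from h import *
crop('pics/top0.png','pics/t_hp.png',205,120,325,240,5)
crop('pics/top0.png','pics/t_st.png',85,170,165,240,8)
crop('pics/side0.png','pics/s_st.png',235,275,325,375,6)
crop('pics/side0.png','pics/s_hp.png',200,160,320,280,5)
im=cv2.imread('pics/top0.png').astype(int)
m=((im[:,:,2]-im[:,:,0])>60).astype(np.uint8); m[:,:370]=0; m[:,435:]=0; m[:170]=0;m[235:]=0
M=cv2.moments(m,True); c=(M['m10']/M['m00'],M['m01']/M['m00']); print('mat',c,M['m00'],unproj('top',c,.006))
print('jar',unproj('top',(290.5,184.5),.162))
E
```

```text
mat (402.5741789354473, 204.1766704416761) 1766.0 [ 0.55368591 -0.34001495  0.006     ]
jar [ 0.58379698 -0.04432674  0.162     ]
```

View pics/t_hp.png

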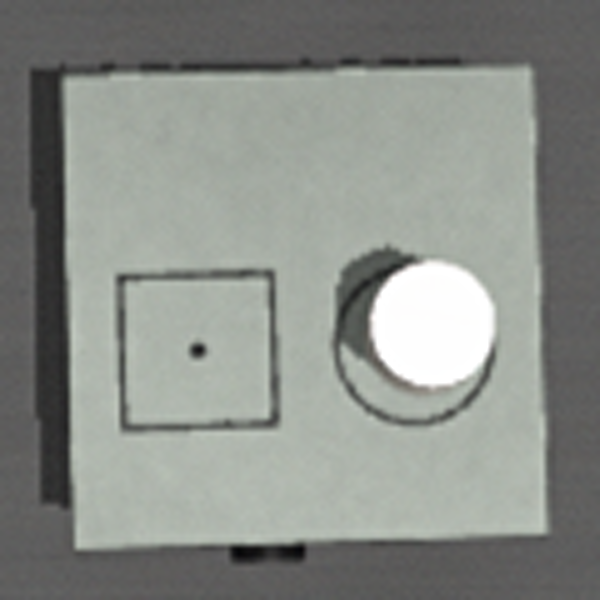

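View pics/t_st.png

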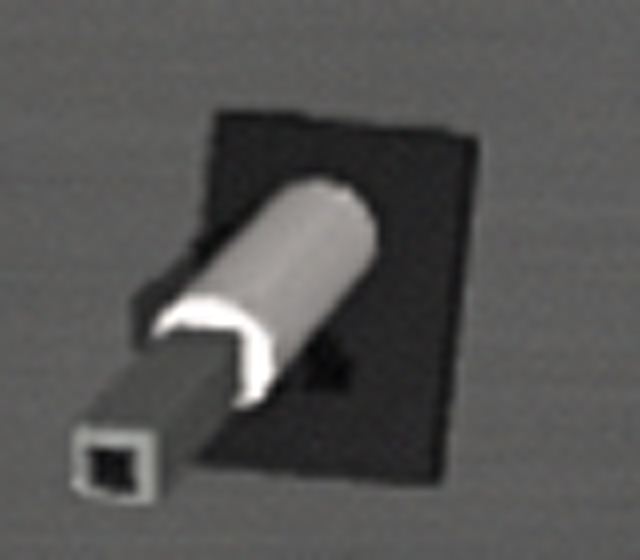

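View pics/s_st.png

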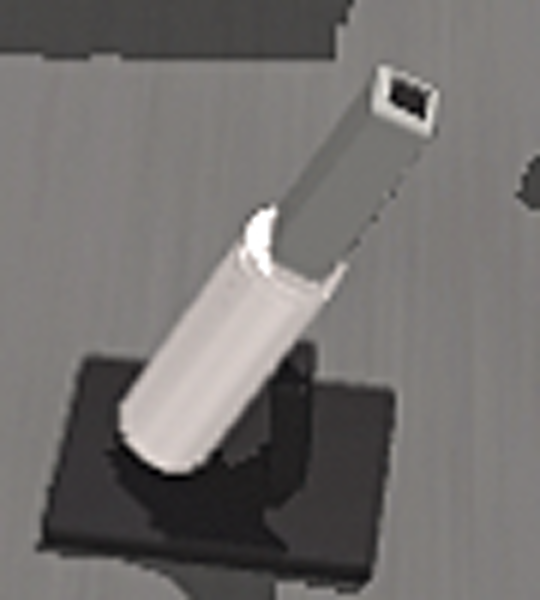

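View pics/s_hp.png

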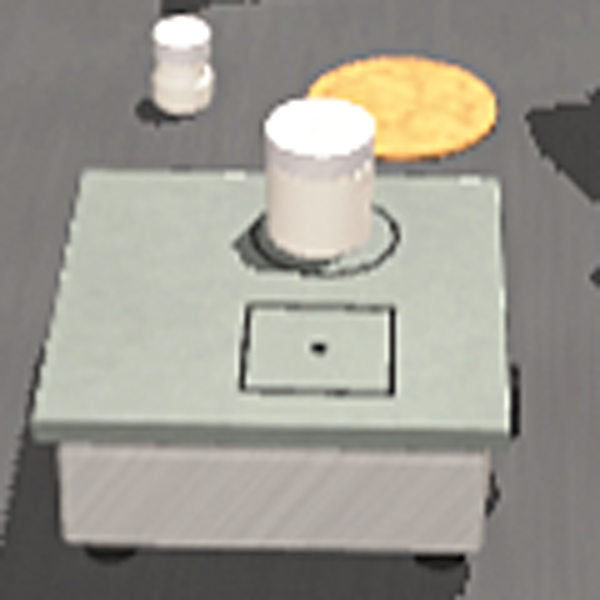

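```bash
python3 - <<'E'
from h import *
def c(x,y,x0,y0,s): return (x0+(x+.5)/s-.5, y0+(y+.5)/s-.5)
T=lambda x,y:c(x,y,205,120,5); S=lambda x,y:c(x,y,200,160,5)
print('jar top',unproj('top',T(433,324),.162),unproj('side',S(321,128),.162))
print('jar bottom side', unproj('side',S(319,225),.1))
print('corners top')
C=np.array([unproj('top',T(*p),.1)[:2] for p in [(62,74),(532,66),(549,534),(75,549)]]);print(C,C.mean(0))
Cs=np.array([unproj('side',S(*p),.1)[:2] for p in [(35,428),(83,171),(498,177),(512,430)]]);print(Cs,Cs.mean(0))
print('sqdot',unproj('top',T(197,350),.1),unproj('side',S(319,347),.1))
print('ring',unproj('top',T(415,345),.1),unproj('side',S(325,237),.1))
t=lambda x,y:c(x,y,85,170,8); s=lambda x,y:c(x,y,235,275,6)
def tri(a,b):
    o1,d1=ray('top',a);o2,d2=ray('side',b)
    A=np.c_[d1,-d2];k=np.linalg.lstsq(A,o2-o1,rcond=None)[0];p=o1+d1*k[0];q=o2+d2*k[1];return (p+q)/2,np.linalg.norm(p-q)
print('hend',tri(t(115,466),s(407,100)))
B=np.array([unproj('top',t(*p),.012)[:2] for p in [(218,110),(478,136),(440,485)]]);print('base',B, (B[0]+B[2])/2)
Bs=np.array([unproj('side',s(*p),.012)[:2] for p in [(395,385),(370,580),(42,535),(85,350)]]);print('base side',Bs,Bs.mean(0))
E
```

```text
jar top [ 0.58403371 -0.04585435  0.162     ] [ 0.58405993 -0.04617624  0.162     ]
jar bottom side [ 0.58537792 -0.05390227  0.1       ]
corners top
[[ 0.70463215  0.12232517]
 [ 0.71182775 -0.09577767]
 [ 0.49390309 -0.10472445]
 [ 0.48511123  0.11347547]] [0.59886855 0.00882463]
[[ 0.70238374  0.12723223]
 [ 0.71320182 -0.09734111]
 [ 0.49453716 -0.10806776]
 [ 0.48536537  0.11306836]] [0.59887202 0.00872293]
sqdot [0.57734732 0.0586417  0.1       ] [0.57782582 0.05387671 0.1       ]
ring [ 0.58083281 -0.04210906  0.1       ] [ 0.58155016 -0.04283962  0.1       ]
hend (array([0.4859854 , 0.35787414, 0.18078843]), np.float64(0.00029791063768737916))
base [[0.59727758 0.38678611]
 [0.59025407 0.3076208 ]
 [0.48223994 0.31692218]] [0.53975876 0.35185415]
base side [[0.48279538 0.31677087]
 [0.48981152 0.40256636]
 [0.59734707 0.39045837]
 [0.59075596 0.30709298]] [0.54017749 0.35422215]
```

Measured positions:

| Item | Position (m) |
|---|---|
| Jar | (0.584, -0.046) |
| Mat | (0.554, -0.340) |
| Ring, rough | (0.581, -0.0425) |
| Handle end | (0.486, 0.358, 0.181) |

The stand's yaw is about -5°. The first move goes above the jar.

servo_tool(increments=[[3.6, -1.8, 0, 0, 0, 0, 1], [3.6, -1.8, 0, 0, 0, 0, 1], [3.6, -1.8, 0, 0, 0, 0, 1], [3.6, -1.8, 0, 0, 0, 0, 1], [3.6, -1.8, 0, 0, 0, 0, 1]], grip_force=40)

```text
time: 0.52
tool_pos: [0.361, -0.3362, 0.256]
tool_rot: [[0.903, 0.43, -0.0], [0.43, -0.903, 0.0], [-0.0, -0.0, -1.0]]
contact_force: [0.4, -0.7, 0.1]
gripper_width: 1.002
```

servo_tool(increments=[[3.6, -1.8, 0, 0, 0, 0, 1], [3.6, -1.8, 0, 0, 0, 0, 1], [3.6, -1.8, 0, 0, 0, 0, 1], [3.6, -1.8, 0, 0, 0, 0, 1], [3.6, -1.8, 0, 0, 0, 0, 1]])

```text
time: 0.93
tool_pos: [0.4849, -0.1772, 0.2561]
tool_rot: [[0.903, 0.43, -0.0], [0.43, -0.903, 0.0], [-0.0, -0.0, -1.0]]
contact_force: [0.8, 0.0, 0.3]
gripper_width: 0.998
```

servo_tool(increments=[[3.6, -1.8, 0, 0, 0, 0, 1], [3.6, -1.8, 0, 0, 0, 0, 1], [3.6, -1.8, 0, 0, 0, 0, 1], [3.6, -1.8, 0, 0, 0, 0, 1], [0, 0, 0, 0, 0, -7, 1]])

```text
time: 1.35
tool_pos: [0.586, -0.0471, 0.2543]
tool_rot: [[0.844, 0.536, -0.001], [0.536, -0.844, 0.002], [-0.0, -0.002, -1.0]]
contact_force: [1.6, -0.8, -0.8]
gripper_width: 1.002
```

servo_tool(increments=[[0, 0, 0, 0, 0, -7, 1], [0, 0, 0, 0, 0, -7, 1], [0, 0, 0, 0, 0, -7, 1], [0, 0, 0, 0, 0, -7, 1], [0, 0, 0, 0, 0, -7, 1]])

```text
time: 1.77
tool_pos: [0.5831, -0.052, 0.2558]
tool_rot: [[0.377, 0.926, -0.001], [0.926, -0.377, 0.0], [-0.0, -0.001, -1.0]]
contact_force: [-0.1, 0.7, 0.2]
gripper_width: 0.999
```

servo_tool(increments=[[0, 0, 0, 0, 0, -7, 1], [0, 0, 0, 0, 0, -7, 1], [0, 0, 0, 0, 0, 0, 1], [0, 0, 0, 0, 0, 0, 1]])

```text
time: 2.1
tool_pos: [0.5831, -0.0521, 0.2559]
tool_rot: [[0.152, 0.988, -0.001], [0.988, -0.152, 0.0], [-0.0, -0.001, -1.0]]
contact_force: [-0.5, -0.0, -0.3]
gripper_width: 0.998
```

```bash
cat >> h.py <<'E'
def delta(P,R=None):
    o=robot.get_obs(); Rc=o['tool_rot']
    print('t',o['time'],'pos',o['tool_pos'].round(4),'F',o['contact_force'].round(2),'w',round(o['gripper_width'],3),'q',o['q'].round(3))
    print('z',Rc[:,2].round(3),'y',Rc[:,1].round(3))
    if P is not None: print('shift cm',(Rc.T@(np.array(P)-o['tool_pos'])*100).round(2))
    if R is not None: print('turn deg',np.degrees(cv2.Rodrigues(Rc.T@R)[0].ravel()).round(2))
E
python3 - <<'E'
from h import *
a=np.radians(-4.5)
y=np.array([np.cos(a),np.sin(a),0]);z=np.array([0,0,-1.]);x=np.cross(y,z)
delta([.584,-.046,.141],np.c_[x,y,z])
E
```

```text
t 2.1 pos [ 0.5831 -0.0521  0.2559] F [-0.48 -0.02 -0.33] w 0.998 q [-0.089  0.174  0.272  1.669  0.     1.634]
z [-0.001  0.    -1.   ] y [ 0.988 -0.152 -0.001]
shift cm [ 0.62  0.   11.49]
turn deg [-0.03 -0.   -4.23]
```

servo_tool(increments=[[0.6, 0, 3, 0, 0, 0, 1], [0, 0, 3, 0, 0, 0, 1], [0, 0, 3, 0, 0, 0, 1], [0, 0, 1.5, 0, 0, 0, 1], [0, 0, 1, 0, 0, 0, 1]])

```text
time: 2.52
tool_pos: [0.583, -0.0461, 0.1386]
tool_rot: [[0.152, 0.988, -0.003], [0.988, -0.152, 0.0], [-0.0, -0.003, -1.0]]
contact_force: [0.5, -0.6, -0.3]
gripper_width: 1.002
```

```bash
python3 - <<'E'
from h import *
for n in ('top','side'): cv2.imwrite(f'pics/{n}1.png',eyes.camera(n)[:,:,::-1])
delta([.584,-.046,.141])
crop('pics/side1.png','pics/s1.png',200,120,340,260,4)
E
```

```text
t 2.6167 pos [ 0.5833 -0.0461  0.1397] F [0.13 0.63 0.21] w 0.999 q [-0.079  0.16   0.032  1.445  0.     1.643]
z [-0.003  0.    -1.   ] y [ 0.989 -0.151 -0.003]
shift cm [ 0.02  0.07 -0.13]
```

View pics/s1.png

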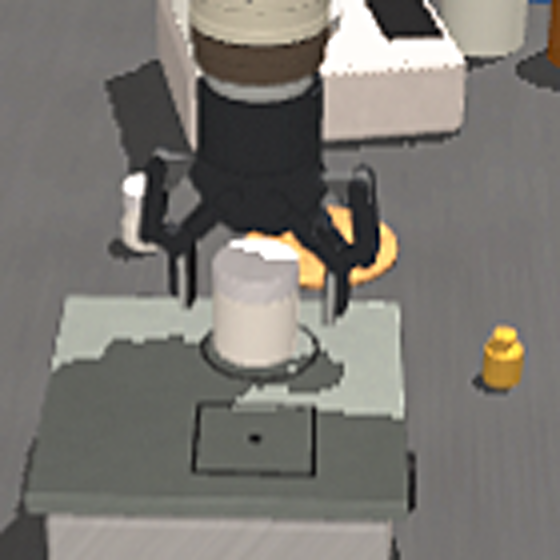

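The jar, at crop position (255,300), stands between the open fingers at about (187,285) and (335,300). I'll close the gripper.

servo_tool(increments=[[0, 0, 0, 0, 0, 0, 0.7], [0, 0, 0, 0, 0, 0, 0.6], [0, 0, 0, 0, 0, 0, 0.5], [0, 0, 0, 0, 0, 0, 0.4], [0, 0, 0, 0, 0, 0, 0.4]], grip_force=40)

```text
time: 3.03
tool_pos: [0.5849, -0.0463, 0.1432]
tool_rot: [[0.149, 0.989, 0.003], [0.989, -0.149, -0.0], [0.0, 0.003, -1.0]]
contact_force: [-1.0, 0.3, 6.0]
gripper_width: 0.625
```

servo_tool(increments=[[0, 0, 0, 0, 0, 0, 0.3], [0, 0, 0, 0, 0, 0, 0.3], [0, 0, -1, 0, 0, 0, 0.3], [0, 0, -1.5, 0, 0, 0, 0.3], [0, 0, 0, 0, 0, 0, 0.3]])

```text
time: 3.45
tool_pos: [0.585, -0.0463, 0.1697]
tool_rot: [[0.148, 0.989, 0.004], [0.989, -0.148, -0.0], [0.0, 0.004, -1.0]]
contact_force: [0.5, 0.0, -1.1]
gripper_width: 0.621
```

```bash
python3 - <<'E'
from h import *
for n in ('top','side'): cv2.imwrite(f'pics/{n}2.png',eyes.camera(n)[:,:,::-1])
delta([.554,-.340,.22])
crop('pics/side2.png','pics/s2.png',200,120,340,260,4)
E
```

```text
t 3.55 pos [ 0.5845 -0.0462  0.1669] F [ 0.61  0.78 -1.33] w 0.625 q [-0.079  0.157  0.081  1.493  0.     1.641]
z [ 0.001 -0.    -1.   ] y [ 0.989 -0.148  0.001]
shift cm [-29.5    1.35  -5.31]
```

View pics/s2.png

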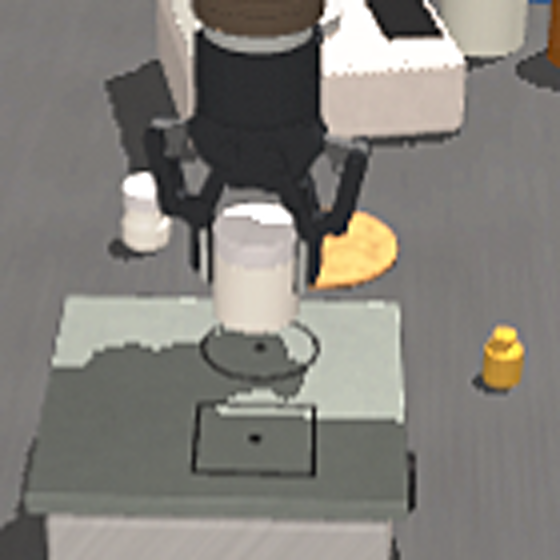

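servo_tool(increments=[[-2, 0, -0.5, 0, 0, 0, 0.3], [-3, 0.2, -0.5, 0, 0, 0, 0.3], [-3.5, 0.2, 0, 0, 0, 0, 0.3], [-3.5, 0.2, 0, 0, 0, 0, 0.3], [-3.5, 0.2, 0, 0, 0, 0, 0.3]])

```text
time: 3.97
tool_pos: [0.5685, -0.2019, 0.1755]
tool_rot: [[0.147, 0.989, -0.001], [0.989, -0.147, 0.0], [0.0, -0.001, -1.0]]
contact_force: [0.6, 0.4, -2.2]
gripper_width: 0.619
```

servo_tool(increments=[[-3.5, 0.2, 0, 0, 0, 0, 0.3], [-3.5, 0.2, 0, 0, 0, 0, 0.3], [-3, 0.15, 0, 0, 0, 0, 0.3], [-2.5, 0, 2, 0, 0, 0, 0.3], [-1.5, 0, 2, 0, 0, 0, 0.3]])

```text
time: 4.38
tool_pos: [0.5533, -0.3429, 0.1358]
tool_rot: [[0.15, 0.989, 0.001], [0.989, -0.15, -0.001], [-0.001, 0.001, -1.0]]
contact_force: [1.2, 1.1, -2.2]
gripper_width: 0.627
```

```bash
python3 - <<'E'
from h import *
for n in ('top','side'): cv2.imwrite(f'pics/{n}3.png',eyes.camera(n)[:,:,::-1])
delta([.554,-.340,.047])
crop('pics/side3.png','pics/s3.png',230,110,340,220,5)
E
```

```text
t 4.4833 pos [ 0.5514 -0.3414  0.1311] F [-0.96 -0.23 -2.44] w 0.622 q [-0.554  0.319  0.205  1.463 -0.     1.168]
z [-0.006  0.003 -1.   ] y [ 0.989 -0.151 -0.006]
shift cm [0.16 0.29 8.41]
```

View pics/s3.png

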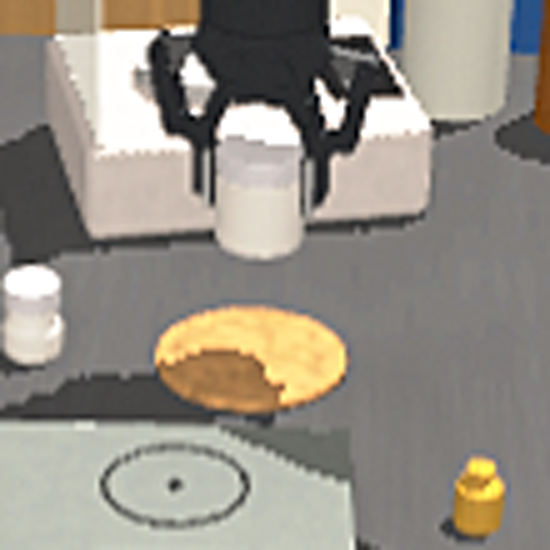

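servo_tool(increments=[[0.1, 0.2, 2.5, 0, 0, 0, 0.3], [0, 0, 2.5, 0, 0, 0, 0.3], [0, 0, 1.5, 0, 0, 0, 0.3], [0, 0, 0.8, 0, 0, 0, 0.3], [0, 0, 0.5, 0, 0, 0, 0.3]])

```text
time: 4.9
tool_pos: [0.5556, -0.3383, 0.0572]
tool_rot: [[0.148, 0.989, -0.001], [0.989, -0.148, 0.001], [0.001, -0.002, -1.0]]
contact_force: [-0.6, 0.0, -2.8]
gripper_width: 0.621
```

servo_tool(increments=[[0, 0, 0, 0, 0, 0, 0.3], [0, 0, 0.2, 0, 0, 0, 0.3], [0, 0, 0, 0, 0, 0, 0.3]])

```text
time: 5.15
tool_pos: [0.5564, -0.3394, 0.0574]
tool_rot: [[0.148, 0.989, 0.001], [0.989, -0.148, -0.001], [-0.001, 0.001, -1.0]]
contact_force: [0.2, -0.3, -2.1]
gripper_width: 0.621
```

```bash
python3 - <<'E'
from h import *
for n in ('top','side'): cv2.imwrite(f'pics/{n}4.png',eyes.camera(n)[:,:,::-1])
delta([.554,-.340,.047])
crop('pics/side4.png','pics/s4.png',230,110,340,220,5)
E
```

```text
t 5.25 pos [ 0.5563 -0.3395  0.0574] F [ 0.65 -0.07 -1.55] w 0.622 q [-0.548  0.339  0.087  1.317  0.     1.171]
z [ 0.001 -0.001 -1.   ] y [ 0.989 -0.148  0.001]
shift cm [-0.09 -0.22  1.04]
```

View pics/s4.png

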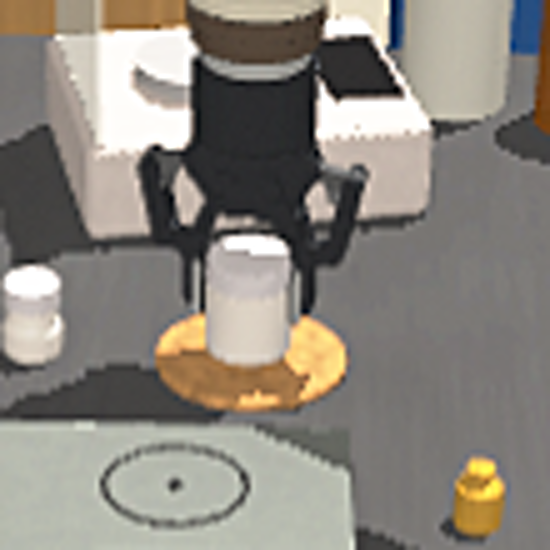

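servo_tool(increments=[[0, -0.2, 0.3, 0, 0, 0, 0.3], [0, 0, 0.2, 0, 0, 0, 0.3], [0, 0, 0.1, 0, 0, 0, 0.3], [0, 0, 0, 0, 0, 0, 0.3]])

```text
time: 5.58
tool_pos: [0.5537, -0.3389, 0.0499]
tool_rot: [[0.148, 0.989, -0.0], [0.989, -0.148, 0.0], [0.0, -0.0, -1.0]]
contact_force: [-0.2, 0.4, -2.0]
gripper_width: 0.621
```

servo_tool(increments=[[0, 0, 0.15, 0, 0, 0, 0.3], [0, 0, 0, 0, 0, 0, 0.3], [0, 0, 0.15, 0, 0, 0, 0.3], [0, 0, 0, 0, 0, 0, 0.3]])

```text
time: 5.92
tool_pos: [0.5539, -0.3391, 0.0492]
tool_rot: [[0.148, 0.989, 0.001], [0.989, -0.148, -0.001], [-0.001, 0.001, -1.0]]
contact_force: [-5.8, 2.3, 11.6]
gripper_width: 0.623
```

The jar is down on the mat with 11.6 N of contact force. I'll ease the pressure, open the gripper and rise.

servo_tool(increments=[[0, 0, -0.15, 0, 0, 0, 0.3], [0, 0, 0, 0, 0, 0, 0.65], [0, 0, 0, 0, 0, 0, 0.8], [0, 0, 0, 0, 0, 0, 1], [0, 0, 0, 0, 0, 0, 1]])

```text
time: 6.33
tool_pos: [0.5539, -0.339, 0.0486]
tool_rot: [[0.148, 0.989, -0.0], [0.989, -0.148, 0.0], [0.0, -0.0, -1.0]]
contact_force: [-0.5, 0.4, 0.1]
gripper_width: 0.999
```

servo_tool(increments=[[0, 0, 0, 0, 0, 0, 1], [0, 0, 0, 0, 0, 0, 1], [0, 0, -1, 0, 0, 0, 1], [0, 0, -2, 0, 0, 0, 1], [0, 0, -3, 0, 0, 0, 1]])

```text
time: 6.75
tool_pos: [0.5527, -0.3383, 0.1074]
tool_rot: [[0.148, 0.989, -0.004], [0.989, -0.148, 0.002], [0.002, -0.004, -1.0]]
contact_force: [-0.1, -0.0, 0.2]
gripper_width: 0.994
```

servo_tool(increments=[[0, 0, -4, 0, 0, 0, 1], [0, 0, -4, 0, 0, 0, 1], [0, 0, -4, 0, 0, 0, 1], [0, 0, -4, 0, 0, 0, 1], [0, 0, 0, 0, 0, 0, 1]])

```text
time: 7.17
tool_pos: [0.5548, -0.3395, 0.2793]
tool_rot: [[0.148, 0.989, 0.011], [0.989, -0.148, -0.007], [-0.005, 0.012, -1.0]]
contact_force: [0.9, -0.9, 0.9]
gripper_width: 1.003
```

```bash
python3 - <<'E'
from h import *
for n in ('top','side'): cv2.imwrite(f'pics/{n}5.png',eyes.camera(n)[:,:,::-1])
a=np.array([np.sin(np.radians(25))*-np.cos(np.radians(-5)),np.sin(np.radians(25))*-np.sin(np.radians(-5)),np.cos(np.radians(25))])
g=np.array([.486,.3577,.181])-.038*a
print(a,g)
px=np.array([np.cos(np.radians(-5)),np.sin(np.radians(-5)),0])*np.cos(np.radians(25))+np.array([0,0,np.sin(np.radians(25))])
R=np.c_[np.cross(px,-a),px,-a]
delta(g+.006*a,R); delta(g+(.006+.1)*a,R)
crop('pics/side5.png','pics/s5.png',230,110,340,220,5)
crop('pics/top5.png','pics/t5.png',250,120,440,260,4)
E
```

```text
[-0.42101007  0.03683361  0.90630779] [0.50199838 0.35630032 0.1465603 ]
t 7.2667 pos [ 0.5544 -0.3393  0.272 ] F [-0.03  0.69 -1.48] w 1.0 q [-0.549  0.346  0.511  1.731 -0.     1.17 ]
z [ 0.004 -0.003 -1.   ] y [ 0.989 -0.148  0.004]
shift cm [ 68.02 -15.79  11.8 ]
turn deg [-24.74   0.88  -3.43]
t 7.2667 pos [ 0.5544 -0.3393  0.272 ] F [-0.03  0.69 -1.48] w 1.0 q [-0.549  0.346  0.511  1.731 -0.     1.17 ]
z [ 0.004 -0.003 -1.   ] y [ 0.989 -0.148  0.004]
shift cm [ 67.75 -19.97   2.72]
turn deg [-24.74   0.88  -3.43]
```

View pics/s5.png

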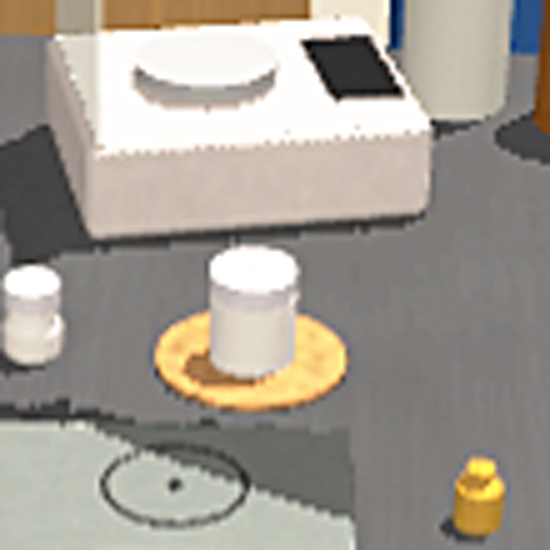

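View pics/t5.png

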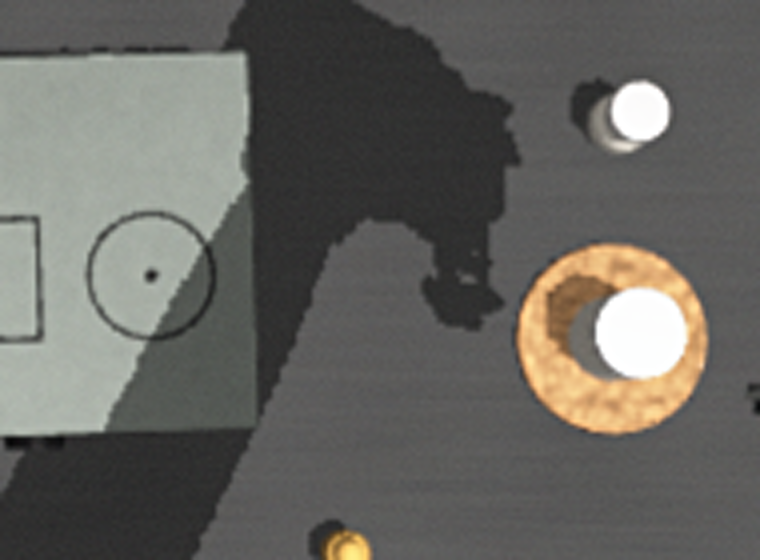

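```bash
python3 - <<'E'
from h import *
def c(x,y,x0,y0,s): return (x0+(x+.5)/s-.5, y0+(y+.5)/s-.5)
print('jar',unproj('top',c(641,333,250,120,4),.068),unproj('side',c(254,268,230,110,5),.068))
print('mat',unproj('top',c(612.5,339,250,120,4),.006),unproj('side',c(251,357,230,110,5),.006))
im=cv2.imread('pics/top5.png',0); uv=[]
for n,(u0,v0) in (('top',(287.3,188.4)),('side',(264.6,206.6))):
    im=cv2.imread(f'pics/{n}5.png',0).astype(float); u,v=int(round(u0)),int(round(v0))
    w=im[v-4:v+5,u-4:u+5]; w=np.clip(np.median(w)-w-15,0,None); yy,xx=np.mgrid[v-4:v+5,u-4:u+5]
    p=((w*xx).sum()/w.sum(),(w*yy).sum()/w.sum()); print(n,p,unproj(n,p,.1))
E
```

```text
jar [ 0.55287141 -0.3378212   0.068     ] [ 0.55354824 -0.34252102  0.068     ]
mat [ 0.55318728 -0.34046     0.006     ] [ 0.55404097 -0.34120817  0.006     ]
top (np.float64(287.37189054726366), np.float64(188.47139303482587)) [ 0.58112545 -0.04157806  0.1       ]
side (np.float64(264.8777777777778), np.float64(206.04920634920634)) [ 0.58114963 -0.04734823  0.1       ]
```

The jar stands on the mat within about 2 mm of its centre. The top camera puts the dot at (0.581, -0.042), and the side camera reads about 5 mm lower in y. I'll settle that later by comparing the probe foot with the dot in both pictures. Next I move to the pre-grasp above the probe.

servo_tool(increments=[[3.8, -1.1, 0.2, 0, 0, 0, 1], [3.8, -1.1, 0.2, 0, 0, 0, 1], [3.8, -1.1, 0.2, 0, 0, 0, 1], [3.8, -1.1, 0.2, 0, 0, 0, 1], [3.8, -1.1, 0.2, 0, 0, 0, 1]])

```text
time: 7.68
tool_pos: [0.5264, -0.1412, 0.2574]
tool_rot: [[0.149, 0.989, -0.002], [0.989, -0.149, 0.001], [0.0, -0.002, -1.0]]
contact_force: [0.0, 0.4, 0.9]
gripper_width: 1.004
```

servo_tool(increments=[[3.8, -1.1, 0.2, 0, 0, 0, 1], [3.8, -1.1, 0.2, 0, 0, 0, 1], [3.8, -1.1, 0.2, 0, 0, 0, 1], [3.8, -1.1, 0.2, 0, 0, 0, 1], [3.8, -1.1, 0.2, 0, 0, 0, 1]])

```text
time: 8.1
tool_pos: [0.5001, 0.0548, 0.2477]
tool_rot: [[0.148, 0.989, -0.002], [0.989, -0.148, -0.0], [-0.0, -0.002, -1.0]]
contact_force: [0.9, -0.4, -0.2]
gripper_width: 1.001
```

servo_tool(increments=[[3.8, -1.1, 0, 0, 0, 0, 1], [3.8, -1.1, 0, 0, 0, 0, 1], [3.8, -1.1, 0, 0, 0, 0, 1], [3.8, -1.1, 0, 0, 0, 0, 1], [3.8, -1.1, 0, 0, 0, 0, 1]])

```text
time: 8.52
tool_pos: [0.4739, 0.2508, 0.2478]
tool_rot: [[0.148, 0.989, -0.001], [0.989, -0.148, -0.001], [-0.001, -0.001, -1.0]]
contact_force: [1.1, -0.1, 0.8]
gripper_width: 0.999
```

servo_tool(increments=[[3.8, -1.1, 0, 0, 0, 0, 1], [3.8, -1.1, 0, 0, 0, 0, 1], [3.0, -1.0, 0, 0, 0, 0, 1], [0, 0, 0, -6, 0, -1, 1], [0, 0, 0, -6, 0, -1, 1]])

```text
time: 8.93
tool_pos: [0.4594, 0.3605, 0.2448]
tool_rot: [[0.112, 0.972, 0.205], [0.994, -0.108, -0.031], [-0.008, 0.208, -0.978]]
contact_force: [0.0, -0.3, -0.3]
gripper_width: 1.005
```

servo_tool(increments=[[0, 0, 0, -6, 0, -1, 1], [0, 0, 0, -6.5, 0, 0, 1], [0, 0, 0, 0, 0, 0, 1], [0, 0, 0, 0, 0, 0, 1]])

```text
time: 9.27
tool_pos: [0.4575, 0.3585, 0.2476]
tool_rot: [[0.095, 0.908, 0.409], [0.995, -0.083, -0.048], [-0.009, 0.412, -0.911]]
contact_force: [0.1, -0.4, 0.4]
gripper_width: 1.0
```

```bash
cat >> h.py <<'E'
A5=np.radians(-5);A25=np.radians(25)
a=np.array([-np.sin(A25)*np.cos(A5),-np.sin(A25)*np.sin(A5),np.cos(A25)])
g=np.array([.486,.3577,.181])-.038*a
px=np.array([np.cos(A5)*np.cos(A25),np.sin(A5)*np.cos(A25),np.sin(A25)])
RP=np.c_[np.cross(px,-a),px,-a]
E
python3 - <<'E'
from h import *
for n in ('top','side'): cv2.imwrite(f'pics/{n}6.png',eyes.camera(n)[:,:,::-1])
delta(g+.106*a,RP); delta(g+.006*a,RP)
crop('pics/side6.png','pics/s6.png',220,180,360,380,3)
crop('pics/top6.png','pics/t6.png',40,150,200,290,4)
E
```

```text
t 9.3667 pos [0.4592 0.3588 0.249 ] F [-0.48 -0.32  0.51] w 0.999 q [ 0.811 -0.105 -0.083  1.326 -0.336  2.432]
z [ 0.41  -0.047 -0.911] y [ 0.907 -0.085  0.412]
shift cm [ 0.12 -0.44  0.5 ]
turn deg [-0.64  0.64 -0.32]
t 9.3667 pos [0.4592 0.3588 0.249 ] F [-0.48 -0.32  0.51] w 0.999 q [ 0.811 -0.105 -0.083  1.326 -0.336  2.432]
z [ 0.41  -0.047 -0.911] y [ 0.907 -0.085  0.412]
shift cm [ 0.24 -0.33 10.5 ]
turn deg [-0.64  0.64 -0.32]
```

View pics/s6.png

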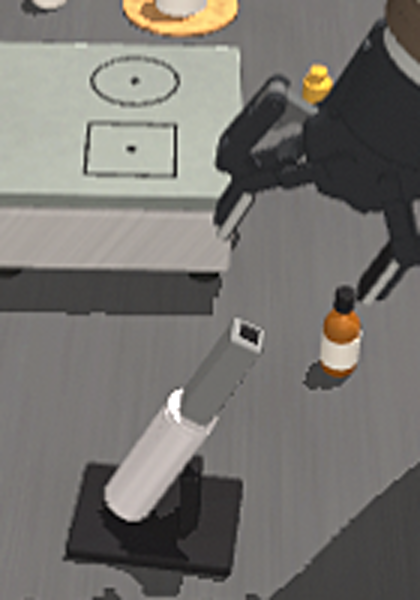

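View pics/t6.png

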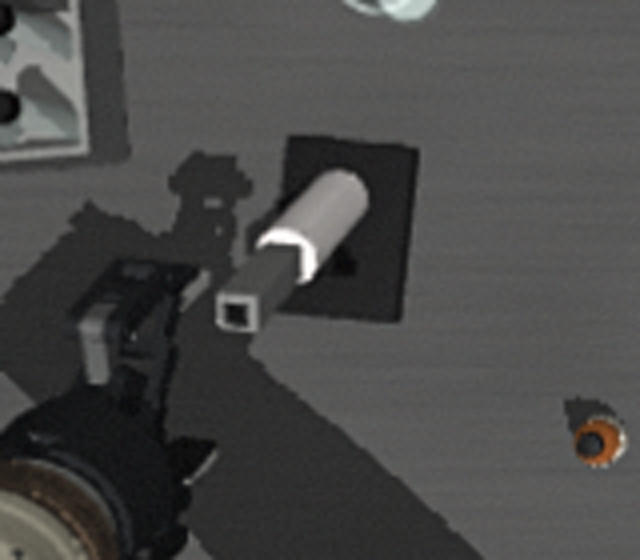

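The gripper is lined up with the leaning handle, whose end is at side crop (247,335) and top crop (238,312). I'll advance along the probe axis.

servo_tool(increments=[[0.2, -0.4, 1, -0.6, 0.6, 0, 1], [0, 0, 2, 0, 0, 0, 1], [0, 0, 2, 0, 0, 0, 1], [0, 0, 0, 0, 0, 0, 1], [0, 0, 0, 0, 0, 0, 1]])

```text
time: 9.78
tool_pos: [0.4774, 0.3585, 0.2012]
tool_rot: [[0.094, 0.903, 0.42], [0.996, -0.086, -0.04], [-0.0, 0.422, -0.907]]
contact_force: [0.4, -0.3, 0.2]
gripper_width: 0.999
```

```bash
python3 - <<'E'
from h import *
for n in ('top','side'): cv2.imwrite(f'pics/{n}7.png',eyes.camera(n)[:,:,::-1])
delta(g+.006*a,RP)
crop('pics/side7.png','pics/s7.png',220,180,360,380,3)
crop('pics/top7.png','pics/t7.png',40,150,200,290,4)
E
```

```text
t 9.8833 pos [0.4773 0.3592 0.2031] F [ 0.15 -0.66 -0.35] w 0.999 q [ 0.787 -0.097 -0.169  1.208 -0.332  2.403]
z [ 0.422 -0.038 -0.906] y [ 0.902 -0.086  0.424]
shift cm [-0.08 -0.15  5.57]
turn deg [ 0.09  0.04 -0.38]
```

View pics/s7.png

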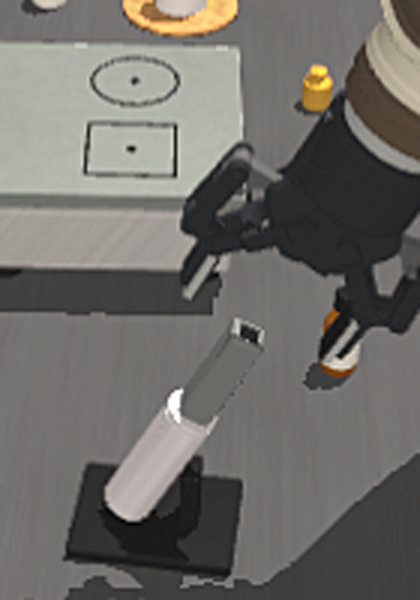

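View pics/t7.png

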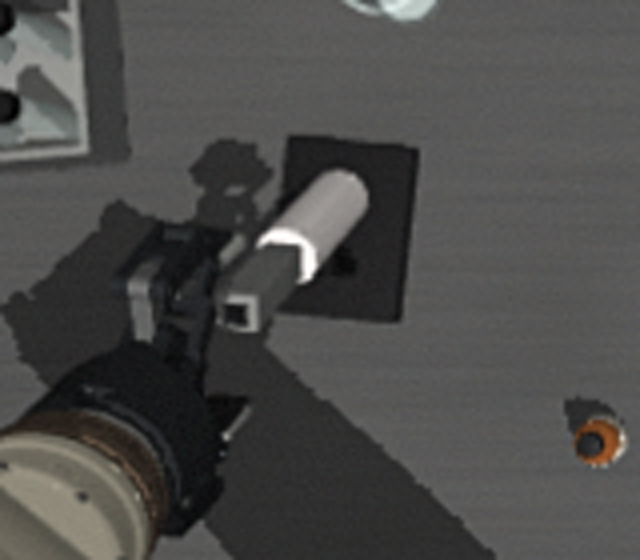

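servo_tool(increments=[[-0.1, -0.1, 1.5, 0, 0, 0, 1], [0, 0, 1.5, 0, 0, 0, 1], [0, 0, 1.5, 0, 0, 0, 1], [0, 0, 0.8, 0, 0, 0, 1], [0, 0, 0, 0, 0, 0, 1]])

```text
time: 10.3
tool_pos: [0.4982, 0.3559, 0.1526]
tool_rot: [[0.093, 0.902, 0.421], [0.996, -0.084, -0.039], [0.0, 0.423, -0.906]]
contact_force: [-0.4, -0.9, -0.7]
gripper_width: 1.003
```

```bash
python3 - <<'E'
from h import *
for n in ('top','side'): cv2.imwrite(f'pics/{n}8.png',eyes.camera(n)[:,:,::-1])
delta(g+.006*a,RP)
crop('pics/side8.png','pics/s8.png',240,240,340,380,5)
crop('pics/top8.png','pics/t8.png',70,160,170,250,6)
E
```

```text
t 10.4 pos [0.4983 0.3564 0.1544] F [0.55 0.02 1.3 ] w 1.002 q [ 0.756 -0.063 -0.232  1.1   -0.323  2.371]
z [ 0.423 -0.038 -0.905] y [ 0.901 -0.085  0.424]
shift cm [0.02 0.01 0.27]
turn deg [ 0.11  0.03 -0.34]
```

View pics/s8.png

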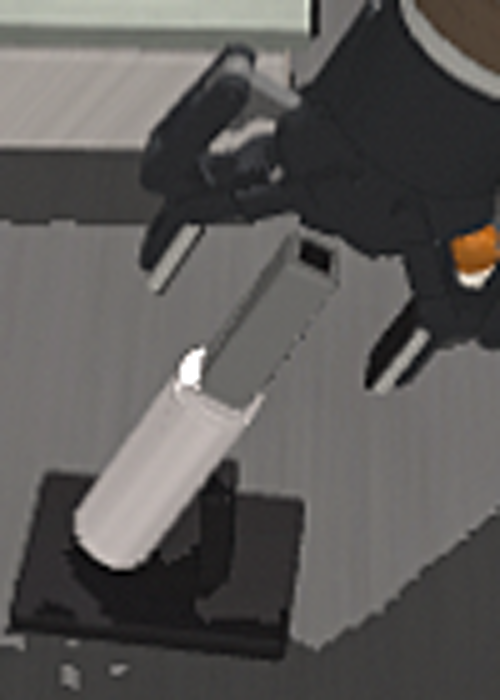

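View pics/t8.png

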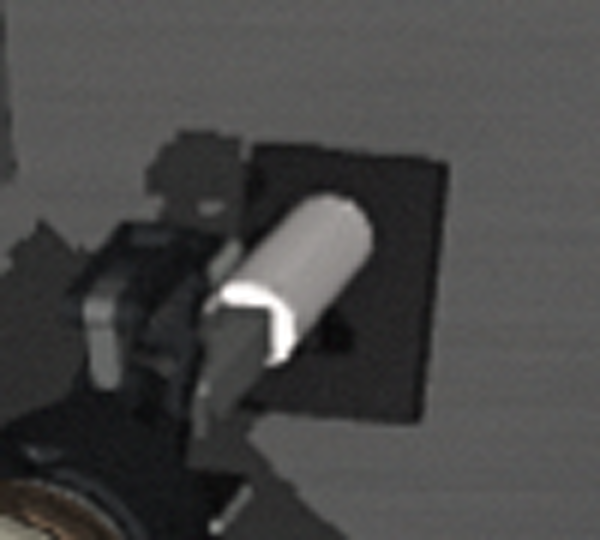

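The handle is centred between the pads in both views. I'll close on it.

servo_tool(increments=[[0, 0, 0.2, 0, 0, 0, 0.6], [0, 0, 0, 0, 0, 0, 0.4], [0, 0, 0, 0, 0, 0, 0.3], [0, 0, 0, 0, 0, 0, 0.2], [0, 0, 0, 0, 0, 0, 0.1]], grip_force=50)

```text
time: 10.82
tool_pos: [0.4989, 0.3562, 0.1519]
tool_rot: [[0.092, 0.902, 0.423], [0.996, -0.084, -0.038], [0.002, 0.424, -0.906]]
contact_force: [-0.8, 0.5, 0.1]
gripper_width: 0.295
```

servo_tool(increments=[[0, 0, 0, 0, 0, 0, 0], [0, 0, 0, 0, 0, 0, 0], [0, 0, 0, 0, 0, 0, 0], [0, 0, 0, 0, 0, 0, 0]], grip_force=70)

```text
time: 11.15
tool_pos: [0.499, 0.3562, 0.152]
tool_rot: [[0.093, 0.902, 0.423], [0.996, -0.085, -0.038], [0.002, 0.424, -0.905]]
contact_force: [-2.7, -0.5, 4.1]
gripper_width: 0.248
```

```bash
python3 - <<'E'
from h import *
for n in ('top','side'): cv2.imwrite(f'pics/{n}9.png',eyes.camera(n)[:,:,::-1])
delta(g+.106*a,RP); print(robot.get_obs()['ft_torque'])
crop('pics/side9.png','pics/s9.png',240,240,340,380,5)
crop('pics/top9.png','pics/t9.png',70,160,170,250,6)
E
```

```text
t 11.25 pos [0.499  0.3562 0.152 ] F [-3.76 -0.    6.35] w 0.246 q [ 0.755 -0.062 -0.236  1.095 -0.323  2.369]
z [ 0.423 -0.038 -0.906] y [ 0.902 -0.084  0.424]
shift cm [ 0.03  0.06 -9.98]
turn deg [ 0.11  0.04 -0.32]
[-0.10651528  0.5696486  -0.02381535]
```

View pics/s9.png

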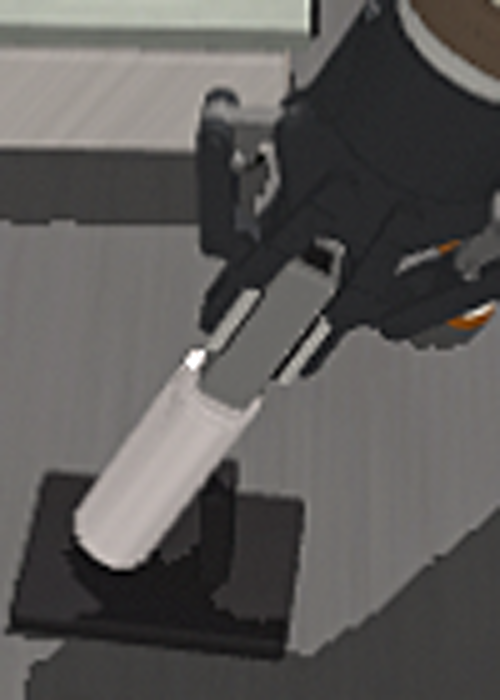

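View pics/t9.png

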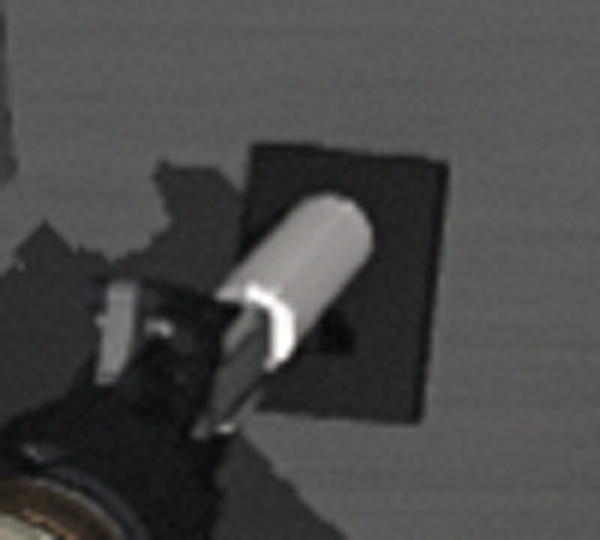

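The handle is gripped (opening 0.246, about 21 mm). I'll draw it out along the axis.

servo_tool(increments=[[0, 0, -0.5, 0, 0, 0, 0], [0, 0, -1, 0, 0, 0, 0], [0, 0, -1, 0, 0, 0, 0], [0, 0, -1, 0, 0, 0, 0], [0, 0, -1, 0, 0, 0, 0]])

```text
time: 11.67
tool_pos: [0.4794, 0.3578, 0.1935]
tool_rot: [[0.093, 0.902, 0.422], [0.996, -0.084, -0.038], [0.001, 0.424, -0.906]]
contact_force: [0.2, -0.3, -0.8]
gripper_width: 0.244
```

servo_tool(increments=[[0, 0, -1, 0, 0, 0, 0], [0, 0, -1.5, 0, 0, 0, 0], [0, 0, -1.5, 0, 0, 0, 0], [0, 0, -1.5, 0, 0, 0, 0], [0, 0, 0, 0, 0, 0, 0]])

```text
time: 12.08
tool_pos: [0.4564, 0.3607, 0.2461]
tool_rot: [[0.092, 0.9, 0.425], [0.996, -0.085, -0.035], [0.005, 0.427, -0.904]]
contact_force: [0.8, 0.5, -1.4]
gripper_width: 0.244
```

```bash
python3 - <<'E'
from h import *
for n in ('top','side'): cv2.imwrite(f'pics/{n}10.png',eyes.camera(n)[:,:,::-1])
delta(g+.106*a,RP); print(robot.get_obs()['ft_torque'])
crop('pics/side10.png','pics/s10.png',240,200,360,360,4)
E
```

```text
t 12.1833 pos [0.4567 0.3602 0.2428] F [ 0.59  0.28 -1.91] w 0.247 q [ 0.818 -0.124 -0.116  1.296 -0.341  2.432]
z [ 0.423 -0.037 -0.905] y [ 0.901 -0.084  0.425]
shift cm [0.   0.05 0.04]
turn deg [ 0.14 -0.   -0.31]
[0.09398698 0.52851505 0.01592853]
```

View pics/s10.png

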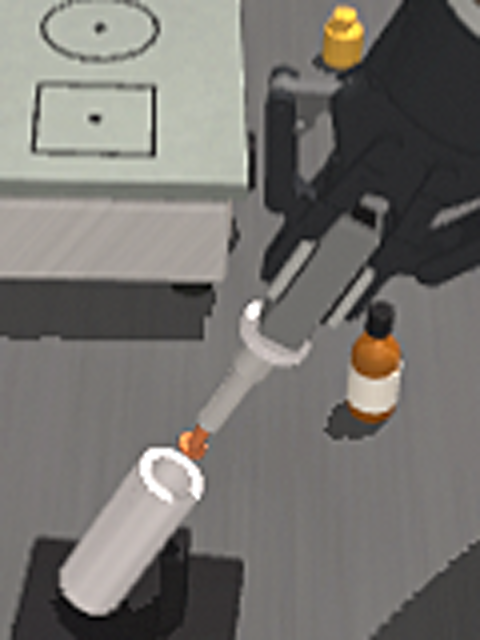

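The foot at crop (193,443) is clear of the tube mouth. I'll rise further along the axis, then turn the probe upright.

servo_tool(increments=[[0, 0, -2, 0, 0, 0, 0], [0, 0, -3, 0, 0, 0, 0], [0, 0, -3, 0, 0, 0, 0], [0, 0, -2, 0, 0, 0, 0], [0, 0, 0, 5, 0, 0, 0]])

```text
time: 12.6
tool_pos: [0.4128, 0.3643, 0.3364]
tool_rot: [[0.09, 0.934, 0.346], [0.996, -0.086, -0.027], [0.005, 0.347, -0.938]]
contact_force: [0.2, -0.2, -1.2]
gripper_width: 0.248
```

servo_tool(increments=[[0, 0, 0, 5, 0, 0, 0], [0, 0, 0, 5, 0, 0, 0], [0, 0, 0, 5, 0, 0, 0], [0, 0, 0, 5, 0, 0, 0], [0, 0, 0, 0, 0, 0, 0]])

```text
time: 13.02
tool_pos: [0.4163, 0.3634, 0.3298]
tool_rot: [[0.095, 0.995, -0.005], [0.995, -0.095, -0.001], [-0.002, -0.005, -1.0]]
contact_force: [1.2, 0.8, -1.9]
gripper_width: 0.247
```

```bash
python3 - <<'E'
from h import *
for n in ('top','side'): cv2.imwrite(f'pics/{n}11.png',eyes.camera(n)[:,:,::-1])
y=np.array([np.cos(A5),np.sin(A5),0]);z=np.array([0,0,-1.])
delta([.581,-.043,.28],np.c_[np.cross(y,z),y,z]); print(robot.get_obs()['ft_torque'])
E
```

```text
t 13.1167 pos [0.4156 0.3635 0.331 ] F [-0.25  0.2  -0.76] w 0.25 q [ 7.200e-01  1.350e-01  3.770e-01  1.811e+00 -2.000e-03  2.385e+00]
z [ 0.002 -0.001 -1.   ] y [ 0.996 -0.094  0.002]
shift cm [-38.91  20.27   5.18]
turn deg [ 0.12  0.04 -0.39]
[ 1.34402846e-02  5.84538744e-03 -1.70294372e-05]
```

View pics/side11.png

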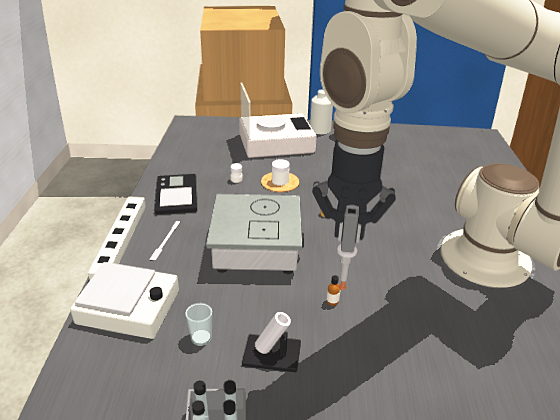

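servo_tool(increments=[[-2.4, 1.3, 0, 0, 0, 0, 0], [-3.2, 1.7, 0, 0, 0, 0, 0], [-3.2, 1.7, 0, 0, 0, 0, 0], [-3.2, 1.7, 0, 0, 0, 0, 0], [-3.2, 1.7, 0, 0, 0, 0, 0]])

```text
time: 13.53
tool_pos: [0.4808, 0.2035, 0.3329]
tool_rot: [[0.091, 0.996, 0.005], [0.996, -0.091, 0.0], [0.001, 0.005, -1.0]]
contact_force: [0.2, 0.8, -1.4]
gripper_width: 0.247
```

servo_tool(increments=[[-3.2, 1.7, 0, 0, 0, 0, 0], [-3.2, 1.7, 0, 0, 0, 0, 0], [-3.2, 1.7, 0, 0, 0, 0, 0], [-3.2, 1.7, 0, 0, 0, 0, 0], [-3.2, 1.7, 0, 0, 0, 0, 0]])

```text
time: 13.95
tool_pos: [0.5507, 0.0363, 0.333]
tool_rot: [[0.092, 0.996, 0.005], [0.996, -0.092, -0.001], [-0.0, 0.005, -1.0]]
contact_force: [0.7, -0.6, -0.5]
gripper_width: 0.249
```

servo_tool(increments=[[-3.2, 1.7, 1, 0, 0, 0, 0], [-2.6, 1.2, 2, 0, 0, 0, 0], [-1.1, 0.4, 2, 0, 0, 0, 0], [0, 0, 0, 0, 0, 0, 0], [0, 0, 0, 0, 0, 0, 0]])

```text
time: 14.37
tool_pos: [0.5766, -0.034, 0.2819]
tool_rot: [[0.093, 0.996, 0.001], [0.996, -0.093, 0.0], [0.0, 0.001, -1.0]]
contact_force: [-0.5, 0.5, -0.4]
gripper_width: 0.247
```

```bash
python3 - <<'E'
from h import *
o=robot.get_obs()
for n in ('top','side'): cv2.imwrite(f'pics/{n}12.png',eyes.camera(n)[:,:,::-1])
y=np.array([np.cos(A5),np.sin(A5),0]);z=np.array([0,0,-1.])
delta([.581,-.043,.28],np.c_[np.cross(y,z),y,z]); print(robot.get_obs()['ft_torque'])
p=o['tool_pos'];zz=o['tool_rot'][:,2]
for n in('top','side'):print(n,proj(n,[p+.130*zz,p+.05*zz,p-.032*zz]))
crop('pics/side12.png','pics/s12.png',215,120,315,240,5)
crop('pics/top12.png','pics/t12.png',240,130,340,230,6)
E
```

```text
t 14.4667 pos [ 0.5771 -0.033   0.2841] F [-0.78  0.39 -1.46] w 0.25 q [-5.700e-02  1.650e-01  3.160e-01  1.718e+00  1.000e-03  1.605e+00]
z [ 0.004  0.001 -1.   ] y [ 0.996 -0.091  0.004]
shift cm [-0.96  0.48  0.41]
turn deg [ 0.23 -0.05 -0.25]
[-0.00424338 -0.01037298  0.04665915]
top [[285.45120861 188.13234716]
 [287.87395445 184.30567461]
 [290.83172374 179.63390896]]
side [[266.40681968 191.3314515 ]
 [266.67401674 162.61296755]
 [266.98464286 131.13916657]]
```

View pics/s12.png

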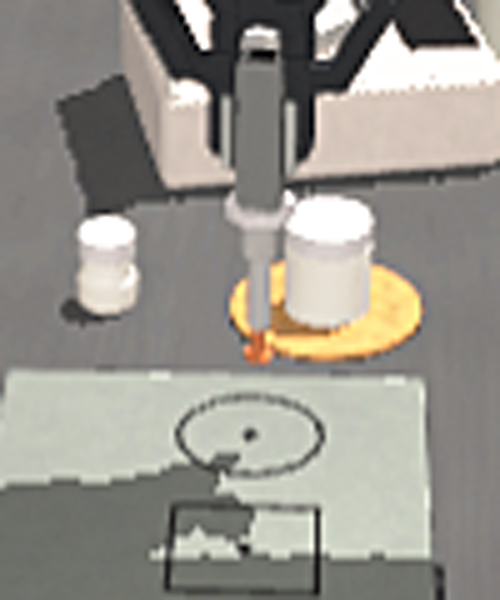

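View pics/t12.png

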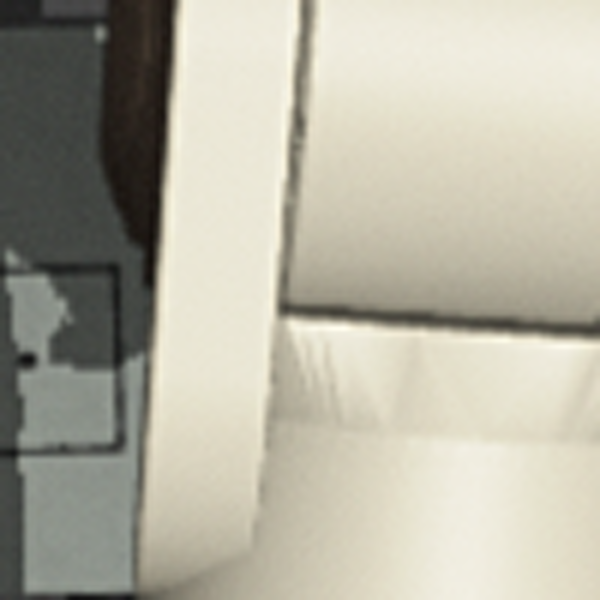

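The side view shows the upright probe above the ring. Its foot is at crop (258,350) and the dot at (250,434). The arm hides the ring from the top camera, so I'll measure the ring centre more finely from the earlier clean pictures.

```bash
python3 - <<'E'
from h import *
from scipy.optimize import least_squares
for n in ('top','side'):
    for k in (5,6):
        im=cv2.imread(f'pics/{n}{k}.png',0).astype(np.float32)
        bh=cv2.morphologyEx(im,cv2.MORPH_BLACKHAT,np.ones((7,7)))
        def unp(c,z=.1): return unproj(n,c,z)[:2]
        for name,c0 in (('ring',(.581,-.043)),('sq',(.5775,.057))):
            # dot centroid
            uv=proj(n,[*c0,.1])[0]; u,v=np.round(uv).astype(int)
            yy,xx=np.mgrid[v-5:v+6,u-5:u+6]; w=np.clip(bh[v-5:v+6,u-5:u+6]-10,0,None)
            d=((w*xx).sum()/w.sum(),(w*yy).sum()/w.sum())
            print(n,k,name,'dotpx',np.round(d,2),'->',unp(d).round(4),end=' ')
            if name=='ring':
                # sub-pixel line samples radially in the world plane
                pts=[]
                for t in np.radians(np.arange(0,360,5)):
                    r=np.linspace(.026,.046,41); P=np.c_[c0[0]+r*np.cos(t),c0[1]+r*np.sin(t),0*r+.1]
                    q=proj(n,P).astype(np.float32)
                    val=cv2.remap(bh,q[:,0].reshape(1,-1),q[:,1].reshape(1,-1),cv2.INTER_LINEAR).ravel()
                    val=np.clip(val-8,0,None)
                    if val.max()<15: continue
                    rr=(val*r).sum()/val.sum(); pts.append([c0[0]+rr*np.cos(t),c0[1]+rr*np.sin(t)])
                pts=np.array(pts)
                s=least_squares(lambda p:np.hypot(pts[:,0]-p[0],pts[:,1]-p[1])-p[2],[*c0,.036],loss='soft_l1',f_scale=.001)
                print('circle',s.x.round(4),len(pts))
            else: print()
E
```

```text
top 5 ring dotpx [287.37 188.46] -> [ 0.5811 -0.0416] circle [ 0.5811 -0.0415  0.0361] 72
top 5 sq dotpx [244.13 189.63] -> [0.5773 0.0583] 
top 6 ring dotpx [287.38 188.46] -> [ 0.5812 -0.0416] circle [ 0.5811 -0.0415  0.0361] 72
top 6 sq dotpx [244.14 189.63] -> [0.5773 0.0583] 
side 5 ring dotpx [264.56 206.43] -> [ 0.5818 -0.0455] circle [ 0.5819 -0.0453  0.0361] 72
side 5 sq dotpx [263.29 229.2 ] -> [0.578  0.0547] 
side 6 ring dotpx [264.5 206.5] -> [ 0.582  -0.0452] circle [ 0.5818 -0.0453  0.0361] 72
side 6 sq dotpx [263.29 229.21] -> [0.578  0.0548]
```

Ring centre at a mean of (0.5815, -0.0434); top and side differ by 3.8 mm in y, so each is within about 2 mm of the mean. I'll move over it and come down close.

```bash
python3 - <<'E'
from h import *
y=np.array([np.cos(A5),np.sin(A5),0]);z=np.array([0,0,-1.])
delta([.5815,-.0432,.24],np.c_[np.cross(y,z),y,z])
E
```

```text
t 14.4667 pos [ 0.5771 -0.033   0.2841] F [-0.78  0.39 -1.46] w 0.25 q [-5.700e-02  1.650e-01  3.160e-01  1.718e+00  1.000e-03  1.605e+00]
z [ 0.004  0.001 -1.   ] y [ 0.996 -0.091  0.004]
shift cm [-0.98  0.51  4.41]
turn deg [ 0.23 -0.05 -0.25]
```

servo_tool(increments=[[-0.5, 0.3, 1, 0, 0, 0, 0], [-0.5, 0.2, 1.5, 0, 0, 0, 0], [0, 0, 1, 0, 0, 0, 0], [0, 0, 0.5, 0, 0, 0, 0], [0, 0, 0, 0, 0, 0, 0]])

```text
time: 14.88
tool_pos: [0.5812, -0.0439, 0.2413]
tool_rot: [[0.092, 0.996, 0.0], [0.996, -0.092, 0.001], [0.001, -0.0, -1.0]]
contact_force: [0.7, -0.5, -1.8]
gripper_width: 0.245
```

servo_tool(increments=[[0, 0, 0, 0, 0, 0, 0], [0, 0, 0, 0, 0, 0, 0], [0, 0, 0, 0, 0, 0, 0]])

```text
time: 15.13
tool_pos: [0.5818, -0.0443, 0.2433]
tool_rot: [[0.092, 0.996, 0.003], [0.996, -0.092, 0.001], [0.001, 0.003, -1.0]]
contact_force: [0.6, -0.1, -1.7]
gripper_width: 0.253
```

```bash
python3 - <<'E'
from h import *
cv2.imwrite('pics/side13.png',eyes.camera('side')[:,:,::-1])
y=np.array([np.cos(A5),np.sin(A5),0]);z=np.array([0,0,-1.])
delta([.5815,-.0432,.23],np.c_[np.cross(y,z),y,z])
o=robot.get_obs();p=o['tool_pos'];zz=o['tool_rot'][:,2]
print(proj('side',[p+.130*zz,p+.130*zz+[0,.007,0],p+.044*zz,p-.032*zz]))
crop('pics/side13.png','pics/s13.png',235,140,295,220,9)
E
```

```text
t 15.1833 pos [ 0.5818 -0.0443  0.2432] F [-0.65  0.02 -1.24] w 0.248 q [-7.700e-02  1.610e-01  2.320e-01  1.639e+00  1.000e-03  1.587e+00]
z [ 0.003  0.001 -1.   ] y [ 0.996 -0.092  0.003]
shift cm [ 0.11 -0.04  1.32]
turn deg [ 0.15 -0.08 -0.3 ]
[[264.42319593 202.32301939]
 [264.2326721  203.80603452]
 [264.68869009 172.46827701]
 [264.9564527  144.27260754]]
```

View pics/s13.png

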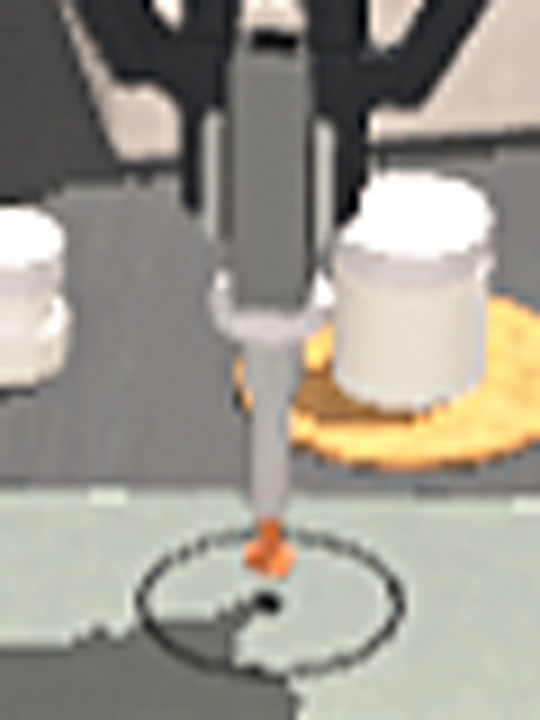

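The foot edge is at v≈203.8, exactly where the robot pose predicts it, and its column matches the dot's (264.4 against 264.5). I'll descend slowly to contact.

servo_tool(increments=[[0, 0, 0.5, 0, 0, 0, 0], [0, 0, 0.4, 0, 0, 0, 0], [0, 0, 0.2, 0, 0, 0, 0], [0, 0, 0, 0, 0, 0, 0], [0, 0, 0, 0, 0, 0, 0]])

```text
time: 15.6
tool_pos: [0.5815, -0.0444, 0.2313]
tool_rot: [[0.093, 0.996, 0.001], [0.996, -0.093, 0.001], [0.001, 0.001, -1.0]]
contact_force: [0.4, 0.1, -2.3]
gripper_width: 0.251
```

servo_tool(increments=[[0, 0, 0.2, 0, 0, 0, 0], [0, 0, 0, 0, 0, 0, 0], [0, 0, 0, 0, 0, 0, 0]])

```text
time: 15.85
tool_pos: [0.5816, -0.0444, 0.2296]
tool_rot: [[0.093, 0.996, 0.002], [0.996, -0.093, 0.001], [0.001, 0.002, -1.0]]
contact_force: [-0.4, 0.5, 0.5]
gripper_width: 0.247
```

servo_tool(increments=[[0, 0, 0.2, 0, 0, 0, 0], [0, 0, 0, 0, 0, 0, 0], [0, 0, 0, 0, 0, 0, 0]])

```text
time: 16.1
tool_pos: [0.5817, -0.0444, 0.2275]
tool_rot: [[0.093, 0.996, 0.002], [0.996, -0.093, 0.001], [0.001, 0.002, -1.0]]
contact_force: [-0.5, 0.7, 1.2]
gripper_width: 0.25
```

servo_tool(increments=[[0, 0, 0.2, 0, 0, 0, 0], [0, 0, 0, 0, 0, 0, 0], [0, 0, 0, 0, 0, 0, 0]])

```text
time: 16.35
tool_pos: [0.5817, -0.0444, 0.2255]
tool_rot: [[0.093, 0.996, 0.002], [0.996, -0.093, 0.001], [0.001, 0.002, -1.0]]
contact_force: [0.3, 0.1, 2.3]
gripper_width: 0.246
```

```bash
python3 - <<'E'
from h import *
F=[]
for i in range(4):
    im=eyes.camera('side'); o=robot.get_obs(); F.append([*o['contact_force'],*o['ft_torque'],*o['tool_pos']])
F=np.array(F);print(F.round(3));print(F.mean(0).round(4))
cv2.imwrite('pics/side14.png',im[:,:,::-1])
crop('pics/side14.png','pics/s14.png',235,140,295,220,9)
E
```

```text
[[ 0.462  0.922  1.413 -0.01   0.062  0.005  0.582 -0.044  0.226]
 [ 0.027  0.17   1.622 -0.053  0.031 -0.008  0.582 -0.044  0.226]
 [ 0.002 -0.496  1.512 -0.049  0.006  0.033  0.582 -0.044  0.226]
 [ 0.156 -0.125  1.633 -0.011 -0.036  0.018  0.582 -0.044  0.226]]
[ 0.1616  0.1178  1.545  -0.0306  0.0158  0.012   0.5817 -0.0444  0.2256]
```

View pics/s14.png

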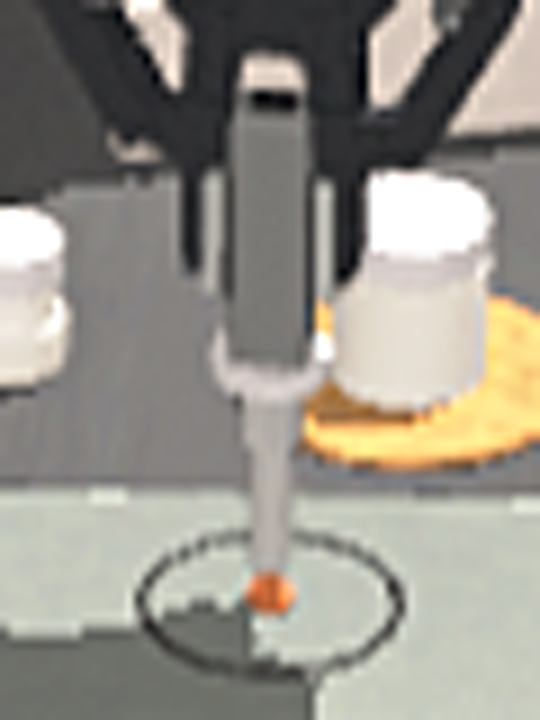

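The foot covers the dot and is centred in the ring. Its front edge is at v≈208.0 (expected 207.95) and its column is 264.55 (dot 264.53). The net contact is about 3 N, with roughly 5 mm of travel since touch. I'll do a last check and hand in.

```bash
python3 - <<'E'
from h import *
a0=cv2.imread('pics/side0.png').astype(int)
im=eyes.camera('side'); cv2.imwrite('pics/side15.png',im[:,:,::-1])
delta(None)
o=robot.get_obs();p=o['tool_pos'];zz=o['tool_rot'][:,2]
print(proj('side',[p-.032*zz]), robot.hand_in())
E
```

```text
t 16.6 pos [ 0.5817 -0.0444  0.2256] F [-0.44 -0.3   1.96] w 0.25 q [-7.700e-02  1.560e-01  1.930e-01  1.605e+00  1.000e-03  1.587e+00]
z [ 0.002  0.001 -1.   ] y [ 0.996 -0.093  0.002]
the job is handed in; nothing more can be done
[[264.95933804 150.93278349]] None
```

View pics/side15.png

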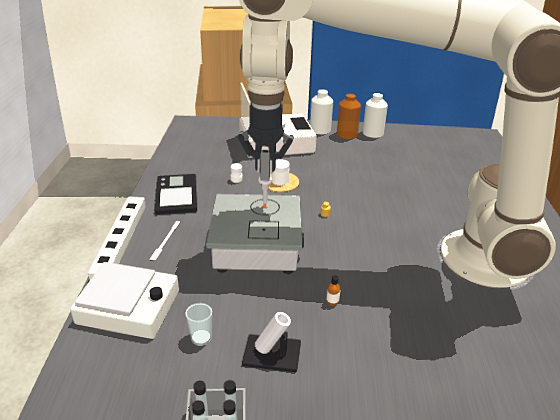

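I moved the jar to the cork mat, drew the probe from its stand, and handed in with the probe held upright and pressed on the ring's dot. No verdict was reported. The run took 16.6 s of the 61 s allowed.

- **Jar:** it stands upright and let go, about 1–3 mm from the mat's centre in the pictures.
- **Probe tip:** in the side view the foot sits centred on the dot to under 1 pixel, roughly 1–3 mm. The net contact force is about 3 N, and I estimate the spring tip is pushed in about 5 mm from the downward travel since touch. I did not measure it directly.
- **Probe tilt:** the tool axis is within 0.2° of vertical. The handle end lies 1–2 pixels from its predicted place in the side view, which could mean about 2–3° of tilt towards or away from that camera. That is within the 8° limit.
- **Bystanders:** the dropper bottle, weight, beaker and small jar look unmoved in the last picture.
- **Disagreement:** the two cameras differed by 3.8 mm in y for the ring's centre (-0.0415 m from the top, -0.0453 m from the side). I held the tool at y = -0.0444 m, between them. The arm blocked the top camera at the end, so the final position was checked from the side only.

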